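# Load the rocking mixer level and enable it with its key

## Task

Take the carton that was left on the rocking mixer's pivoting tray and set it down upright on the bench, clear of the mixer and the key switch. Then stand every one of the squat sample jars (three to five of them, all the same weight) upright in the tray's pockets, spread over both sides so that the tray stays level. Only when it is loaded and level, take the key from its holder, push it fully home in the key switch on the console and turn it clockwise to its stop (on); leave it there, and leave the mouse, tip box and marker pen where they are.

Things in the scene. Friction and masses are not known exactly. Their poses are not given: they have to be found in the camera images.
- rocker: base of the rocking mixer, a white 150 x 190 x 28 mm box fixed on the bench; origin under its centre, x away from the robot at yaw 0. The tray above it is 190 (x) x 260 (y) mm and pivots about the base's x axis, 52 mm above the bench.
- tray (a joint): tilt of the mixer's tray in rad, about the base's x axis; 0 is level, positive lifts the left (+y) side; stops at -0.1 and 0.1. A weak spring (1.8 Nm/rad) centres it: one jar too many on one side, at 85 mm from the pivot, tilts it to about the stop.
- tray_mid (a point): centre of the tray's floor (top face), 12 mm above the pivot axis and 64 mm above the bench when level; moves with the tray, z normal to the tray, y towards the left pockets.
- pocket_lf (a point): centre of the floor of the left front pocket: tray_mid + (-40, +85) mm. Every pocket is 66 x 66 mm inside with a rim 3 mm thick and 14 mm high; the axes are the tray's.
- pocket_lb (a point): the same for the left back pocket: tray_mid + (+40, +85) mm
- pocket_mid (a point): the same for the single middle pocket, over the pivot axis at tray_mid; a jar there tips the tray to neither side. In front of and behind it the tray has raised pads 14 mm high.
- pocket_rf (a point): the same for the right front pocket: tray_mid + (-40, -85) mm
- pocket_rb (a point): the same for the right back pocket: tray_mid + (+40, -85) mm
- carton: black cardboard carton with a light top, 68 (x) x 95 (y) x 86 mm high, 0.12 kg; origin at the centre of its underside. At the start it stands on the pocket rims of the tray, about 78 mm above the bench.
- jar_1: squat round white sample jar with a black screw lid, body 56 mm diameter up to 28 mm high, drawn in to 47 mm at 38 mm high, lid 50 mm diameter from 44 to 60 mm, 0.2 kg; origin at the centre of its underside, z up. All jars are alike; three to five are present.
- jar_2: squat round white sample jar with a black screw lid, body 56 mm diameter up to 28 mm high, drawn in to 47 mm at 38 mm high, lid 50 mm diameter from 44 to 60 mm, 0.2 kg; origin at the centre of its underside, z up. All jars are alike; three to five are present.
- jar_3: squat round white sample jar with a black screw lid, body 56 mm diameter up to 28 mm high, drawn in to 47 mm at 38 mm high, lid 50 mm diameter from 44 to 60 mm, 0.2 kg; origin at the centre of its underside, z up. All jars are alike; three to five are present.
- jar_4: squat round white sample jar with a black screw lid, body 56 mm diameter up to 28 mm high, drawn in to 47 mm at 38 mm high, lid 50 mm diameter from 44 to 60 mm, 0.2 kg; origin at the centre of its underside, z up. All jars are alike; three to five are present.
- jar_5: squat round white sample jar with a black screw lid, body 56 mm diameter up to 28 mm high, drawn in to 47 mm at 38 mm high, lid 50 mm diameter from 44 to 60 mm, 0.2 kg; origin at the centre of its underside, z up. All jars are alike; three to five are present.
- console: white console, 110 (x) x 130 (y) x 50 mm high, fixed on the bench; origin under its centre. The key switch is in the middle of its top, with a dot at off and a bar at on.
- key_switch (a joint): turn of the key switch's core in rad: 0 off, 1.2 on (stop); grows clockwise seen from above; it stays where it is left (friction 0.06 Nm). The key has about 0.13 rad of play in the slot.
- slot_mouth (a point): centre of the mouth of the key slot, 56 mm above the bench; turns with the core. The slot is 20.4 mm along the point's x, 8.4 mm along its y, goes straight down 42 mm, and is alike after a half turn.
- holder: grey key holder block, 56 x 56 x 50 mm high on a 70 x 70 x 5 mm foot, fixed on the bench, with a slot like the switch's in its top, 44 mm deep; origin under its centre
- key: loose key, 86 mm long, 0.05 kg, standing upright in the holder. Origin at the tip of the blade, z up along the key. Blade 18 mm (x) x 6 mm (y), narrowed to 14 x 4 over the last 7 mm; shoulder disc 25 mm diameter from z = 40 to 46 mm; black bow 36 mm (x) x 11 mm (y) from z = 46 to 86 mm, to be gripped across its y. Alike after a half turn. Fully home, the shoulder rests on the slot's mouth.
- key_shoulder (a point): centre of the underside of the key's shoulder disc, 40 mm above the tip along the key
- mouse: black computer mouse 60 x 107 x 37 mm, a bystander to leave alone
- tip_box_open: tip box 93 x 118 x 77 mm, a bystander to leave alone
- marker: marker pen 17 x 135 x 16 mm lying on the bench, a bystander to leave alone
Things that resemble listed ones, but are neither listed nor needed, are in the scene too. Leave any red look-alike of the jar_2 alone.

How it is judged:
On the way, in this order (a step that is already met when the one before it is completed fails the run):
1. the carton is set down upright on the bench, clear of the mixer and the key switch ((x of carton in the frame of rocker above 0.13 m or x of carton in the frame of rocker below -0.13 m or y of carton in the frame of rocker above 0.165 m or y of carton in the frame of rocker below -0.165 m) and height (world z) of carton below 0.01 m and angle between carton's own z axis and vertical below 0.15 rad and horizontal distance between carton and slot_mouth above 0.085 m), for 0.2 s.
2. all jars stand upright in the tray's pockets and the tray is level (z of jar_1 in the frame of tray_mid between -0.004 and 0.006 m and x of jar_1 in the frame of tray_mid between -0.075 and 0.075 m and y of jar_1 in the frame of tray_mid between -0.115 and 0.115 m and angle between the z axis of each of jar_1, jar_2, jar_3, jar_4, jar_5 and the z axis of tray_mid, either way round below 0.1 rad and linear speed of each of jar_1, jar_2, jar_3, jar_4, jar_5 below 0.03 m/s and z of jar_2 in the frame of tray_mid between -0.004 and 0.006 m and x of jar_2 in the frame of tray_mid between -0.075 and 0.075 m and y of jar_2 in the frame of tray_mid between -0.115 and 0.115 m and z of jar_3 in the frame of tray_mid between -0.004 and 0.006 m and x of jar_3 in the frame of tray_mid between -0.075 and 0.075 m and y of jar_3 in the frame of tray_mid between -0.115 and 0.115 m and z of jar_4 in the frame of tray_mid between -0.004 and 0.006 m and x of jar_4 in the frame of tray_mid between -0.075 and 0.075 m and y of jar_4 in the frame of tray_mid between -0.115 and 0.115 m and z of jar_5 in the frame of tray_mid between -0.004 and 0.006 m and x of jar_5 in the frame of tray_mid between -0.075 and 0.075 m and y of jar_5 in the frame of tray_mid between -0.115 and 0.115 m and value of joint tray between -0.05 and 0.05 rad), for 0.4 s.
3. the key is fully home in the key switch (distance between key_shoulder and slot_mouth below 0.005 m and angle between key's own z axis and vertical below 0.15 rad), for 0.2 s.
4. the key switch is turned on (all of step 3 and value of joint key_switch above 1.08 rad), for 0.2 s.
At the end, for the whole second after the job is handed in: Carton upright on the bench, beside the mixer (centre 130 mm in x or 165 mm in y from its), 85 mm from the key switch; all jars on the tray's floor (6 mm), square to it (0.1 rad); tray level within 0.05 rad; key shoulder within 5 mm of the slot mouth; key switch past 1.08 rad; all at rest (all of step 1 and all of step 2 and all of step 4 and linear speed of each of carton, key below 0.03 m/s); the robot touches nothing.
It fails at once if the mouse is moved by more than 3 cm (distance of mouse from where it was at the start of the episode above 0.03 m).
It fails at once if the tip box is moved by more than 3 cm (distance of tip_box_open from where it was at the start of the episode above 0.03 m).
It fails at once if the marker pen is moved by more than 3 cm (distance of marker from where it was at the start of the episode above 0.03 m).
Of jar_1, jar_2, jar_3, jar_4, jar_5 only 3 to 5 are there at a start; the rules pass over those that are not, and their reading is None.
At some moment in a run one of jar_1, jar_2, jar_3, jar_4, jar_5, carton may be knocked a few centimetres aside while the robot is not near it.
It also fails if it takes over 210 s, if anything falls off the work surface, if the arm or the gripper's body presses on something with over 40 N, if the wrist force passes 120 N, or if a joint passes its speed limit or range.

## Robot

A 6-joint arm with a two-finger parallel gripper is mounted at the origin on a cart in front of the work surface, level with it; the furniture and walls round the work are solid. World frame = base frame: x ahead of the robot, y to its left, z up, the work surface at z = 0. Lengths are in m, angles in rad, forces in N, time in s.
With the tool pointing down it reaches from about 0.25 to 0.775 m from the base axis. Payload 4 kg.
Tool frame: the origin (TCP) lies between the finger pads; the fingertips stand 25 mm ahead of it and the grasp point (between the pads) lies 6 mm ahead of it (robot.tip_reach is the z of the fingertips in the tool frame, in m); z points along the fingers, y is the line along which they close (so a half turn about z gives the same grasp; the last joint's range is limited). The gripper opens to 94 mm and grips with 3 to 60 N. Pads are 16 mm wide; open, the fingers measure 119 mm over their backs; the gripper's body (75 mm by 177 mm) begins 78 mm behind the grasp point.
Start: joints at [-1.336, 0.087, 1.371, -0, 1.684, -0.103], TCP at [0.182, -0.519, 0.231] pointing down, gripper open.
Joint ranges: [-3.1, 3.1], [-0.76, 2.03], [0.27, 2.55], [-1.08, 4.22], [0.17, 2.65], [-2.57, 2.57]. Speed limits (rad/s): [2.79, 2.79, 3.14, 3.14, 3.14, 3.14].

## Interface

Orientations are given as [roll, pitch, yaw] about the fixed x, y, z axes, in that order (R = Rz(yaw) Ry(pitch) Rx(roll)).
In Python, from bench import robot gives the robot as it stands. The module is installed in compiled form; this text tells all that it offers.
- The arm moves only by the shell command python3 -m handwheel 'ROWS'. ROWS is JSON, a list of rows, each a list of 3 entries, a list of its own where there are three numbers: the turn, a rotation vector about the world's x, y, z in units of 90 degrees (1.0 is 90 degrees), then the shift along the world's x, y, z in units of 0.05 m (1.0 is 0.05 m), then the closure, from 0 (fully open) to 1 (shut). A call has 1 to 5 rows; each row shifts and turns the commanded pose from where the row before left it; what a row does not reach is not made up. A row lasts 1/10 s, in which the tool goes at most 50 mm and 8.59 degrees, less where a joint would pass 70% of its speed; a pose out of reach is approached as far as the arm can. A call with a number of a shift or a turn outside -1 to 1 is refused whole. A call with a gripper value outside its range is refused whole. The fingers move at their own pace and stop on an object; the grip force is fixed at half the most. Time passes only in rows, so rows that do not move let the fingers close. It gives the time, the measured TCP pose, the force, the opening and the grip force at its end, in the units of the state.
- robot.get_obs(): the state, without advancing time (a new reading comes with each control period).
- robot.snapshot(name): name is "side" or "top"; returns (picture, depth): 420x560x3 uint8, red, green, blue; 420x560 float32, m along the optical axis (not along the pixel's ray), 0 where there is no reading.
- robot.calibration(name): a dict with "mtx" (3x3 intrinsics, pixels), "D" ([k1, k2, p1, p2, k3] as OpenCV has them; the pictures are not rectified), "extrinsics" (4x4, takes a point from camera to world coordinates). Camera axes: x right, y down, z forward; pixel columns grow to the right and rows downward; lengths in m; the calibration is good to about 2 mm. A picture is of the moment at which its call begins. calibration takes no time and is no camera call.
- robot.close_job(): hands the job in; it is judged then, once.
Trained networks look in the newest picture that a camera, given by its name, has taken for a name from the list of things; names that differ only in an ending like _2 or _b are one class to them, and where a whole thing is asked for, a point or a joint stands for the part that bears it (a point fixed in the world has none). Each returns a list of dicts, best first, with "p" (0 to 1); they miss things now and then, are a little off and sometimes report something else, mostly with a low value. They report only what shows in the picture. A call takes as long as a camera call. They do not tell look-alikes from the thing itself.
- robot.boxes_of(query, camera): "bbox" ([left, top, right, bottom] in pixels, round what is visible of it).
The state is a dict: "time": time; "joint_positions": joint angles; "qvel": joint speeds; "joint_torque": joint torques, N m; "tool_pos": TCP position; "ee_rot": TCP orientation; "wrist_force": force on the tool from outside, world axes, zero at the start; "wrist_torque": the same for the moment, N m; "width": finger opening in m; "finger_force": force on a finger pad.
Only numpy, scipy, OpenCV 4.12 (cv2) and the standard library are available. Lean on these libraries where they do the work, as an engineer would, in place of code of your own. Each camera call takes 0.05 s, during which the arm holds its last target. There are 200 camera calls.

## Working session

There is one attempt and no reset: what is moved stays moved. The work goes in short steps, Python scripts to look and compute and a shell command to move; the robot and the scene stay as the last step left them, time stands still between calls to the robot, and variables do not carry over. Pictures are saved under pics/ and viewed, at most 14 in all, crops included, and the job is handed in when it is done.

```bash
mkdir -p pics; cat > h.py <<'E'
import numpy as np, cv2
from bench import robot
def snap(cam,name=None):
    im,d=robot.snapshot(cam)
    if name: cv2.imwrite(f'pics/{name}.png',im[:,:,::-1])
    np.savez(f'/tmp/{cam}.npz',im=im,d=d); return im,d
def load(cam):
    z=np.load(f'/tmp/{cam}.npz'); return z['im'],z['d']
def cloud(cam,d):
    c=robot.calibration(cam); K=np.array(c['mtx'],float);D=np.array(c['D'],float);T=np.array(c['extrinsics'])
    h,w=d.shape; u,v=np.meshgrid(np.arange(w),np.arange(h))
    p=cv2.undistortPoints(np.stack([u,v],-1).reshape(-1,1,2).astype(np.float64),K,D).reshape(h,w,2)
    P=np.dstack([p[...,0]*d,p[...,1]*d,d]); W=P@T[:3,:3].T+T[:3,3]; W[d==0]=np.nan
    return W
def top(im): return im
E
python3 - <<'E'
from h import *
for c in('top','side'):
    im,d=snap(c,c+'0'); print(c,np.round(robot.calibration(c)['extrinsics'],3).tolist(),np.round(robot.calibration(c)['mtx'],0).tolist())
    for q in('carton','jar_1','rocker','tray','console','slot_mouth','holder','key','mouse','tip_box_open','marker'):
        W=cloud(c,d)
        for b in robot.boxes_of(q,c):
            x0,y0,x1,y1=map(int,b['bbox']); cu,cv_=(x0+x1)//2,(y0+y1)//2
            print(q,[x0,y0,x1,y1],round(b['p'],2),np.round(W[min(cv_,419),min(cu,559)],3))
print(robot.get_obs())
E
```

```text
top [[-0.028, -0.996, 0.085, 0.444], [-1.0, 0.027, -0.015, -0.103], [0.013, -0.085, -0.996, 1.742], [0.0, 0.0, 0.0, 1.0]] [[507.0, 0.0, 283.0], [0.0, 507.0, 213.0], [0.0, 0.0, 1.0]]
carton [157, 196, 200, 234] 0.56 [0.58  0.202 0.158]
jar_1 [322, 211, 336, 229] 0.7 [ 0.558 -0.28   0.06 ]
jar_1 [353, 249, 370, 264] 0.69 [ 0.435 -0.383  0.058]
jar_1 [348, 217, 367, 234] 0.69 [ 0.538 -0.372  0.065]
jar_1 [382, 247, 399, 265] 0.58 [ 0.432 -0.482  0.049]
jar_1 [316, 186, 336, 206] 0.52 [ 0.638 -0.273  0.061]
jar_1 [318, 246, 336, 265] 0.49 [ 0.442 -0.27   0.056]
rocker [157, 178, 238, 246] 0.8 [0.592 0.151 0.104]
rocker [160, 198, 200, 232] 0.3 [0.579 0.195 0.164]
tray [154, 178, 241, 244] 0.62 [0.599 0.157 0.063]
tray [281, 242, 295, 254] 0.26 [ 0.469 -0.141  0.053]
console [266, 227, 308, 267] 0.6 [ 0.472 -0.138  0.057]
console [155, 179, 240, 247] 0.46 [0.589 0.151 0.106]
slot_mouth [281, 240, 296, 250] 0.51 [ 0.478 -0.141  0.065]
slot_mouth [156, 179, 243, 243] 0.33 [0.599 0.151 0.064]
holder [250, 183, 272, 210] 0.53 [ 0.64  -0.057  0.093]
key [262, 192, 267, 200] 0.47 [ 0.643 -0.066
[... 1890 characters left out ...]
joint_positions': array([-1.33609540e+00,  8.71999780e-02,  1.37070830e+00, -2.27154157e-05,
        1.68361701e+00, -1.03111461e-01]), 'qvel': array([-1.41485890e-03,  3.41092838e-04,  1.83415964e-04, -5.40266828e-04,
        6.08972811e-04,  2.38841687e-05]), 'joint_torque': array([ 1.14720970e-03, -3.40047634e+01, -3.02596092e+01,  7.18575809e-02,
        2.38303235e-02, -1.31220636e-05]), 'tool_pos': array([ 0.18226747, -0.51892782,  0.23050167]), 'ee_rot': array([3.14152797e+00, 2.93849605e-05, 3.37809826e-01]), 'wrist_force': array([-0.6479344 ,  0.03461921, -1.32608373]), 'wrist_torque': array([-0.02120716,  0.00458695,  0.04645887]), 'finger_force': 0.0, 'width': 0.09398357733092474}
```

```bash
python3 - <<'E'
from h import *
im,_=load('side'); cv2.imwrite('pics/s1.png',cv2.resize(im[100:370,170:400,::-1],None,fx=2.2,fy=2.2,interpolation=cv2.INTER_CUBIC))
im,_=load('top'); cv2.imwrite('pics/t1.png',cv2.resize(im[135:280,145:415,::-1],None,fx=2.9,fy=2.9,interpolation=cv2.INTER_CUBIC))
E
```

```text
(no output)
```

View pics/s1.png

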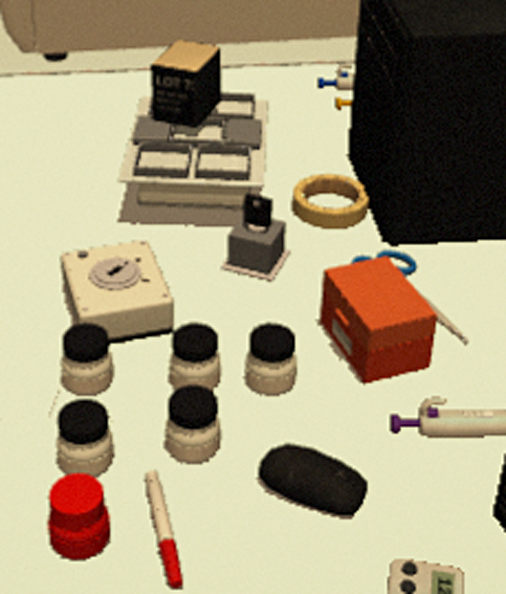

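View pics/t1.png

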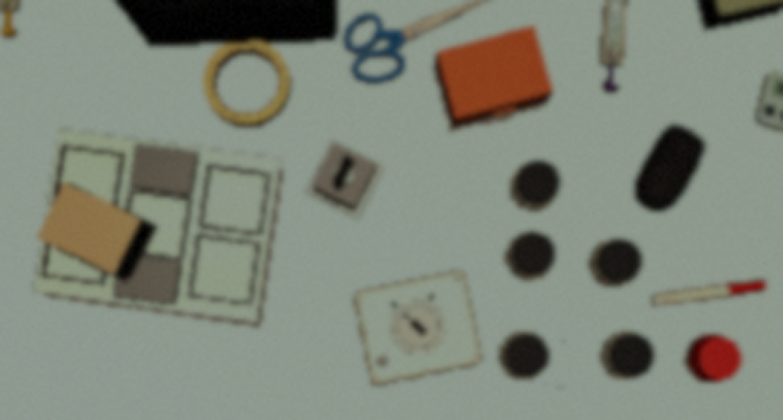

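The side view shows six jar-shaped things. Five are white with black lids, at side px (209,296), (258,290), (294,262), (210,259) and (258,260). The sixth is red, at (203,334), and is the decoy, so there are five real jars and every pocket gets one. The carton sits on the left of the tray at top px (179,215), the key is in the holder at (264,196), and the slot is at (288,247).

```bash
cat >> h.py <<'E'
def rect(P):
    (c,s,a)=cv2.minAreaRect((P[:,:2]*1000).astype(np.float32)); return np.round(c,1),np.round(s,1),round(a,1)
def sel(W,xr,yr,zr):
    return (W[...,0]>xr[0])&(W[...,0]<xr[1])&(W[...,1]>yr[0])&(W[...,1]<yr[1])&(W[...,2]>zr[0])&(W[...,2]<zr[1])
def jars(cam,W,im,xr=(.3,.72),yr=(-.6,-.2),zr=(.045,.075)):
    m=(sel(W,xr,yr,zr)&(im.max(2)<90)).astype(np.uint8)
    n,l,st,_=cv2.connectedComponentsWithStats(m,connectivity=8)
    for i in range(1,n):
        if st[i,4]>60:
            P=W[l==i]; c=(np.percentile(P,2,0)+np.percentile(P,98,0))/2
            print(cam,'jar',np.round(c*1000,1),'mean',np.round(P.mean(0)*1000,1),st[i,4])
E
python3 - <<'E'
from h import *
for c in('top','side'):
    im,d=load(c); W=cloud(c,d)
    print(c,'bench z',np.nanmedian(W[sel(W,(.35,.6),(-.1,.05),(-.03,.03))][:,2]))
    jars(c,W,im)
    P=W[sel(W,(.45,.7),(.05,.32),(.135,.185))]; 
    if len(P): print('carton',rect(P),np.round(np.median(P,0)*1000),len(P))
    P=W[sel(W,(.6,.69),(-.12,-.02),(.062,.11))]; print('key',rect(P),np.median(P,0),P.max(0),len(P))
    P=W[sel(W,(.59,.69),(-.12,-.02),(.04,.06))]; print('holder',rect(P),len(P))
    P=W[sel(W,(.38,.56),(-.23,-.06),(.04,.07))]; print('console',rect(P),np.median(P,0),len(P))
    m=sel(W,(.45,.73),(.0,.32),(.04,.1)).astype(np.uint8); P=W[m>0]; print('tray',rect(P),len(P))
    A=np.c_[P[:,:2],np.ones(len(P))]; s=np.linalg.lstsq(A,P[:,2],rcond=None)[0]; print('plane',s)
    # slot: dark pixels on console
    m=sel(W,(.44,.50),(-.17,-.11),(.0,.08)); g=im.sum(2).astype(float); g2=g[m]; t=np.percentile(g2,6)
    print('slot thr',t,np.median(g2)); P=W[m&(g<=t)]; print(rect(P),P.mean(0),len(P))
b,_=load('top'); s,_=load('side')
f=lambda a:cv2.resize(a[:,:,::-1],(390,390),interpolation=cv2.INTER_CUBIC)
cv2.imwrite('pics/slots.png',np.vstack([np.hstack([f(b[225:270,265:310]),f(s[205:255,195:245])])]))
E
```

```text
top bench z 0.0010405653950156246
top jar [ 632.7 -287.3   59.6] mean [ 633.1 -287.1   60.5] 167
top jar [ 551.8 -278.3   60.4] mean [ 551.4 -278.2   60.8] 164
top jar [ 540.2 -378.3   59.4] mean [ 540.1 -378.    60.3] 166
top jar [ 435.4 -267.9   60.3] mean [ 435.4 -267.5   60.5] 168
top jar [ 431.9 -387.6   58.7] mean [ 431.6 -387.3   60.7] 170
carton (array([585.3, 208.8]), array([98.2, 68.2]), 62.5) [585. 207. 162.] 697
key (array([649.6, -62.3]), array([16.2, 33.7]), 69.1) [ 0.64699839 -0.06381028  0.09438749] [ 0.66314541 -0.05325568  0.10335045] 44
holder (array([649.4, -63.6]), array([56.3, 56.1]), 61.4) 236
console (array([ 471.1, -144.6]), array([109.8, 129.9]), 10.1) [ 0.4708324  -0.14434485  0.05159494] 1259
tray (array([596. , 151.3]), array([262.6, 190.5]), 80.6) 3693
plane [-0.00651699 -0.03190768  0.0777769 ]
slot thr 309.42 392.0
(array([ 471.1, -142.2]), array([21.1,  9.4]), 45.0) [ 0.47127257 -0.14293036  0.05880796] 20
side bench z 0.001005753360067252
side jar [ 713.8 -225.6   60.3] mean [ 713.1 -223.8   61.1] 75
side jar [ 434.5 -271.2   54.8] mean [ 434.4 -275.
[... 175 characters left out ...]
ean [ 539.1 -386.3   58.9] 364
side jar [ 430.5 -392.7   55.5] mean [ 430.8 -396.3   58.8] 367
carton (array([582.7, 207.2]), array([109.6,  71.5]), 63.6) [581. 182. 161.] 549
key (array([646.3, -65.9]), array([14.3, 36.6]), 63.9) [ 0.6461494  -0.06809406  0.08159807] [ 0.66442072 -0.05536123  0.09839429] 157
holder (array([647.3, -64.8]), array([63.4, 57.2]), 61.6) 267
console (array([ 469.3, -147.4]), array([111.1, 135.1]), 9.9) [ 0.46854676 -0.16068309  0.05112932] 1398
tray (array([593.4, 149.7]), array([267.6, 189.9]), 80.4) 2359
plane [-0.01748722 -0.00476408  0.0839972 ]
slot thr 317.24 504.0
(array([ 481.2, -133.6]), array([50.4,  7.9]), 46.4) [ 0.47323569 -0.14195289  0.05648677] 19
```

View pics/slots.png

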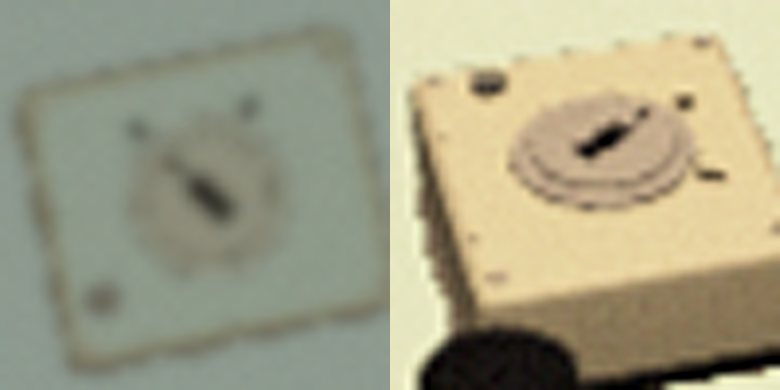

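The slot points at the off dot. From the console yaw of 10.1° the slot yaw is about 44.5° off and −24° on. First I move above the carton: tool yaw 62.5°, to (0.585, 0.207).

```bash

python3 -m handwheel '[[[0,0,0.024],[0.4,0.72,0.07],0],[[0,0,0.024],[0.4,0.72,0.07],0],[[0,0,0.024],[0.4,0.72,0.07],0],[[0,0,0.024],[0.4,0.72,0.07],0],[[0,0,0.024],[0.4,0.72,0.07],0]]'
python3 -m handwheel '[[[0,0,0.024],[0.4,0.72,0.07],0],[[0,0,0.024],[0.4,0.72,0.07],0],[[0,0,0.024],[0.4,0.72,0.07],0],[[0,0,0.024],[0.4,0.72,0.07],0],[[0,0,0.024],[0.4,0.72,0.07],0]]'
python3 -m handwheel '[[[0,0,0.024],[0.4,0.72,0.07],0],[[0,0,0.024],[0.4,0.72,0.07],0],[[0,0,0.024],[0.4,0.72,0.07],0],[[0,0,0.024],[0.4,0.72,0.07],0],[[0,0,0.024],[0.4,0.72,0.07],0]]'
python3 -m handwheel '[[[0,0,0.024],[0.4,0.72,0.07],0],[[0,0,0.024],[0.4,0.72,0.07],0],[[0,0,0.024],[0.4,0.72,0.07],0],[[0,0,0.024],[0.4,0.72,0.07],0],[[0,0,0.024],[0.4,0.72,0.07],0]]'
python3 -m handwheel '[[[0,0,0],[0,0,0],0],[[0,0,0],[0,0,0],0]]'
```

```text
time: 1.7
tool_pos: [0.2828, -0.3375, 0.2482]
ee_rot: [3.141, -0.0, 0.527]
wrist_force: [0.6, 0.0, -0.3]
width: 0.094
finger_force: 0.0
time: 2.2
tool_pos: [0.3828, -0.1574, 0.266]
ee_rot: [3.14, -0.0, 0.716]
wrist_force: [0.7, -0.4, 0.7]
width: 0.0941
finger_force: 0.0
time: 2.7
tool_pos: [0.4828, 0.0228, 0.2834]
ee_rot: [3.141, -0.0, 0.905]
wrist_force: [0.2, -0.2, 0.7]
width: 0.0942
finger_force: 0.0
time: 3.2
tool_pos: [0.5829, 0.2027, 0.3006]
ee_rot: [3.141, 0.0, 1.094]
wrist_force: [0.7, -0.3, -0.2]
width: 0.094
finger_force: 0.0
time: 3.4
tool_pos: [0.5823, 0.2016, 0.2996]
ee_rot: [-3.141, 0.002, 1.093]
wrist_force: [0.2, -1.2, -0.5]
width: 0.0943
finger_force: 0.0
```

```bash

python3 -m handwheel '[[[0,0,0],[0.06,0.1,-0.6],0],[[0,0,0],[0,0,-0.7],0],[[0,0,0],[0,0,-0.7],0],[[0,0,0],[0,0,-0.6],0],[[0,0,0],[0,0,-0.54],0]]'
python3 -m handwheel '[[[0,0,0],[0,0,0],0.1],[[0,0,0],[0,0,0],0.3],[[0,0,0],[0,0,0],1],[[0,0,0],[0,0,0],1],[[0,0,0],[0,0,0],1]]'
python3 -m handwheel '[[[0,0,0],[0,0,0],1],[[0,0,0],[0,0,0.3],1],[[0,0,0],[0,0,0.5],1],[[0,0,0],[0,0,0.6],1],[[0,0,0],[0,0,0.6],1]]'
```

```text
time: 3.9
tool_pos: [0.5844, 0.2042, 0.1424]
ee_rot: [-3.141, 0.001, 1.09]
wrist_force: [0.4, 0.1, -0.0]
width: 0.094
finger_force: 0.0
time: 4.4
tool_pos: [0.5863, 0.2066, 0.146]
ee_rot: [3.139, -0.003, 1.092]
wrist_force: [-0.3, 1.3, 3.9]
width: 0.0678
finger_force: 30.0
time: 4.9
tool_pos: [0.5849, 0.2057, 0.2442]
ee_rot: [-3.141, 0.002, 1.092]
wrist_force: [-0.2, 0.1, -1.5]
width: 0.0673
finger_force: 30.0
```

```bash

python3 -m handwheel '[[[0,0,0],[-0.5,0,0],1],[[0,0,0],[-0.7,0,0],1],[[0,0,0],[-0.8,0,0],1],[[0,0,0],[-0.8,0,0],1],[[0,0,0],[-0.7,0,-0.3],1]]'
python3 -m handwheel '[[[0,0,0],[-0.5,0,-0.5],1],[[0,0,0],[0,0,-0.8],1],[[0,0,0],[0,0,-0.8],1],[[0,0,0],[0,0,-0.5],1],[[0,0,0],[0,0,-0.4],1]]'
python3 -m handwheel '[[[0,0,0],[0,0,-0.1],1],[[0,0,0],[0,0,-0.06],1],[[0,0,0],[0,0,-0.04],1],[[0,0,0],[0,0,0],1]]'
```

```text
time: 5.4
tool_pos: [0.4096, 0.2061, 0.2308]
ee_rot: [3.138, -0.003, 1.092]
wrist_force: [0.1, 0.3, -0.9]
width: 0.068
finger_force: 30.0
time: 5.9
tool_pos: [0.3841, 0.2054, 0.0767]
ee_rot: [-3.14, 0.003, 1.092]
wrist_force: [0.0, 0.2, -1.7]
width: 0.0678
finger_force: 30.0
time: 6.3
tool_pos: [0.3839, 0.2052, 0.0719]
ee_rot: [-3.14, 0.004, 1.093]
wrist_force: [-10.3, -5.4, 15.2]
width: 0.0678
finger_force: 30.0
```

```bash

python3 -m handwheel '[[[0,0,0],[0,0,0.02],1],[[0,0,0],[0,0,0],0],[[0,0,0],[0,0,0],0],[[0,0,0],[0,0,0],0],[[0,0,0],[0,0,0],0]]'
python3 -m handwheel '[[[0,0,0],[0,0,0.3],0],[[0,0,0],[0,0,0.7],0],[[0,0,0],[0,0,0.8],0],[[0,0,0],[0,0,0.8],0],[[0,0,0],[0,0,0.4],0]]'
python3 -m handwheel '[[[0,0,-0.08],[0.34,-0.96,0],0.33],[[0,0,-0.08],[0.34,-0.96,0],0.33],[[0,0,-0.08],[0.34,-0.96,0],0.33],[[0,0,-0.08],[0.34,-0.96,0],0.33],[[0,0,-0.08],[0.34,-0.96,0],0.33]]'
python3 -m handwheel '[[[0,0,-0.08],[0.34,-0.96,0],0.33],[[0,0,-0.08],[0.34,-0.96,0],0.33],[[0,0,-0.08],[0.34,-0.96,0],0.33],[[0,0,-0.08],[0.34,-0.96,0],0.33],[[0,0,-0.08],[0.34,-0.96,0],0.33]]'
python3 - <<'E'
from h import *
o=robot.get_obs(); print(o['tool_pos'],o['ee_rot'],o['width'])
for c in('top','side'):
    im,d=snap(c,c+'1'); W=cloud(c,d)
    jars(c,W,im)
    P=W[sel(W,(.25,.5),(.08,.32),(.075,.12))]; print('carton',rect(P),np.median(P,0),len(P))
    m=sel(W,(.47,.73),(.0,.32),(.05,.075)); P=W[m]; print('tray',rect(P),len(P))
    A=np.c_[P[:,:2],np.ones(len(P))]; s=np.linalg.lstsq(A,P[:,2],rcond=None)[0]; print('plane',s, s@[.596,.151,1])
E
```

```text
time: 6.8
tool_pos: [0.3854, 0.2061, 0.0694]
ee_rot: [3.142, 0.0, 1.092]
wrist_force: [-0.2, 0.5, 0.4]
width: 0.0935
finger_force: 0.0
time: 7.3
tool_pos: [0.3866, 0.2066, 0.2235]
ee_rot: [3.138, -0.004, 1.092]
wrist_force: [0.0, -0.2, 0.4]
width: 0.0943
finger_force: 0.0
time: 7.8
tool_pos: [0.4691, -0.0315, 0.2195]
ee_rot: [3.141, -0.0, 0.458]
wrist_force: [0.8, 0.8, -0.1]
width: 0.0631
finger_force: 0.0
time: 8.3
tool_pos: [0.5525, -0.2674, 0.219]
ee_rot: [-3.141, 0.0, -0.17]
wrist_force: [0.8, 0.8, 0.5]
width: 0.0628
finger_force: 0.0
[ 0.55254796 -0.2673563   0.21904584] [-3.14130468e+00  3.59574449e-04 -1.70384070e-01] 0.06281778479911021
top jar [ 435.4 -267.9   60.1] mean [ 435.4 -267.9   61. ] 173
top jar [ 431.9 -387.4   60.8] mean [ 432.  -387.4   60.7] 164
carton (array([386.9, 205.5]), array([96.2, 69. ]), 62.5) [0.38694286 0.20503937 0.08650964] 633
tray (array([596.2, 151.4]), array([262.5, 191.2]), 80.4) 3498
plane [-0.00036825  0.00196257  0.06556837] 0.06564523694084515
side jar [ 434.5 -271.2   55. ] mean [ 434.4 -275.8   58.5] 303
side jar [ 550.  -283.    55.4] mean [ 549.7 -286.8   58.7] 310
side jar [ 632.8 -291.9   55.3] mean [ 632.1 -296.2   58.5] 288
side jar [ 538.6 -381.8   55.1] mean [ 538.7 -386.    58.6] 373
side jar [ 430.6 -392.5   55.5] mean [ 430.8 -396.5   58.7] 368
carton (array([385. , 204.4]), array([102.4,  72.9]), 63.9) [0.38544905 0.19527003 0.08640343] 424
tray (array([593. , 148.5]), array([266.3, 190.5]), 80.3) 822
plane [ 0.00031509 -0.0008631   0.06621935] 0.06627681879022472
```

```bash

python3 -m handwheel '[[[0,0,0],[-0.03,-0.21,-0.5],0.33],[[0,0,0],[0,0,-0.8],0.33],[[0,0,0],[0,0,-0.8],0.33],[[0,0,0],[0,0,-0.7],0.33],[[0,0,0],[0,0,-0.46],0.33]]'
python3 -m handwheel '[[[0,0,0],[0,0,0],0.33],[[0,0,0],[0,0,0],1],[[0,0,0],[0,0,0],1],[[0,0,0],[0,0,0],1],[[0,0,0],[0,0,0],1]]'
python3 -m handwheel '[[[0,0,0],[0,0,0.4],1],[[0,0,0],[0,0,0.8],1],[[0,0,0],[0,0,0.8],1],[[0,0,0],[0,0,0.8],1],[[0,0,0],[0,0.4,0.5],1]]'
python3 -m handwheel '[[[0,0,0],[0.1,0.8,0],1],[[0,0,0],[0.1,0.95,0],1],[[0,0,0],[0.1,0.95,0],1],[[0,0,0],[0.1,0.95,0],1],[[0,0,0],[0.1,0.95,0],1]]'
python3 -m handwheel '[[[0,0,0],[0.1,0.95,0],1],[[0,0,0],[0.1,0.95,0],1],[[0,0,0],[0.1,0.95,0],1],[[0,0,0],[0.1,0.65,0],1],[[0,0,0],[0,0,0],1]]'
```

```text
time: 8.9
tool_pos: [0.549, -0.2743, 0.0531]
ee_rot: [-3.14, 0.004, -0.164]
wrist_force: [-0.3, -2.9, 1.3]
width: 0.0629
finger_force: 1.0
time: 9.4
tool_pos: [0.5519, -0.2762, 0.0588]
ee_rot: [3.14, -0.004, -0.165]
wrist_force: [-0.8, -0.7, 3.7]
width: 0.0493
finger_force: 29.4
time: 9.9
tool_pos: [0.5512, -0.2576, 0.2254]
ee_rot: [3.139, -0.005, -0.167]
wrist_force: [0.7, 0.4, -1.7]
width: 0.0492
finger_force: 29.4
time: 10.4
tool_pos: [0.5753, -0.0236, 0.2216]
ee_rot: [-3.141, 0.0, -0.165]
wrist_force: [1.0, -0.7, -2.2]
width: 0.0495
finger_force: 29.5
time: 10.9
tool_pos: [0.5951, 0.1541, 0.221]
ee_rot: [-3.14, 0.002, -0.158]
wrist_force: [0.2, -0.8, -1.5]
width: 0.0495
finger_force: 29.5
```

```bash

python3 -m handwheel '[[[0,0,0],[0.01,-0.06,-0.4],1],[[0,0,0],[0,0,-0.6],1],[[0,0,0],[0,0,-0.6],1],[[0,0,0],[0,0,-0.24],1],[[0,0,0],[0,0,-0.1],1]]'
python3 -m handwheel '[[[0,0,0],[0,0,-0.06],1],[[0,0,0],[0,0,-0.03],1],[[0,0,0],[0,0,0],1]]'
```

```text
time: 11.4
tool_pos: [0.5949, 0.1458, 0.123]
ee_rot: [3.141, 0.004, -0.165]
wrist_force: [-2.7, 0.2, 4.6]
width: 0.0487
finger_force: 29.6
time: 11.7
tool_pos: [0.597, 0.1461, 0.1228]
ee_rot: [-3.141, -0.003, -0.165]
wrist_force: [-3.8, -1.5, 5.6]
width: 0.0496
finger_force: 29.6
```

```bash

python3 -m handwheel '[[[0,0,0],[0,0.06,0.03],1],[[0,0,0],[0,0,0],1],[[0,0,0],[0,0,0],1]]'
python3 - <<'E'
from h import *
o=robot.get_obs(); print(o['tool_pos'],o['wrist_force'])
for c in('side',):
    im,d=snap(c,c+'2'); W=cloud(c,d); 
    cv2.imwrite('pics/s2.png',cv2.resize(im[100:200,190:330,::-1],None,fx=5,fy=5,interpolation=cv2.INTER_CUBIC))
E
```

```text
time: 12.0
tool_pos: [0.5973, 0.1498, 0.1228]
ee_rot: [-3.14, -0.003, -0.165]
wrist_force: [0.3, 1.4, 2.8]
width: 0.0491
finger_force: 29.5
[0.59729327 0.14976053 0.12276708] [0.25377578 1.35072861 2.75400169]
```

View pics/s2.png

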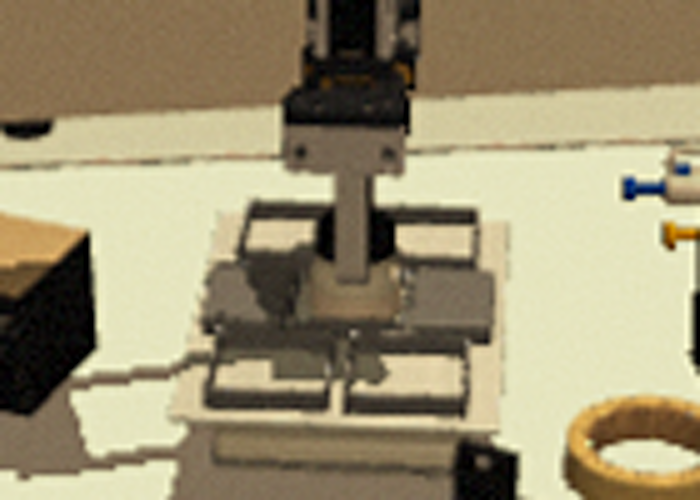

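The side crop shows the jar standing in the middle pocket at about px (70,55), between the pads. I release it and fetch the next jar, at (0.6325, −0.287).

```bash

python3 -m handwheel '[[[0,0,0],[0,0,0],0.33],[[0,0,0],[0,0,0],0.33],[[0,0,0],[0,0,0.3],0.33],[[0,0,0],[0,0,0.7],0.33],[[0,0,0],[0,0,0.7],0.33]]'
python3 -m handwheel '[[[0,0,0],[0.07,-0.6,0.3],0.33],[[0,0,0],[0.07,-0.9,0],0.33],[[0,0,0],[0.07,-0.9,0],0.33],[[0,0,0],[0.07,-0.9,0],0.33],[[0,0,0],[0.07,-0.9,0],0.33]]'
python3 -m handwheel '[[[0,0,0],[0.07,-0.9,0],0.33],[[0,0,0],[0.07,-0.9,0],0.33],[[0,0,0],[0.07,-0.9,0],0.33],[[0,0,0],[0.07,-0.9,0],0.33],[[0,0,0],[0.07,-0.9,0],0.33]]'
python3 -m handwheel '[[[0,0,0],[0,0,0],0.33],[[0,0,0],[0,0,0],0.33]]'
```

```text
time: 12.55
tool_pos: [0.5956, 0.149, 0.2071]
ee_rot: [3.141, 0.002, -0.165]
wrist_force: [0.1, 0.1, 0.6]
width: 0.0631
finger_force: 0.0
time: 13.05
tool_pos: [0.6137, -0.0625, 0.2227]
ee_rot: [3.141, -0.001, -0.165]
wrist_force: [0.1, 0.2, -0.1]
width: 0.063
finger_force: 0.0
time: 13.55
tool_pos: [0.631, -0.2877, 0.2226]
ee_rot: [3.141, -0.001, -0.165]
wrist_force: [-0.2, 0.2, 0.5]
width: 0.0629
finger_force: 0.0
time: 13.75
tool_pos: [0.6309, -0.2869, 0.2215]
ee_rot: [-3.141, 0.0, -0.167]
wrist_force: [0.3, 0.4, 0.9]
width: 0.0625
finger_force: 0.0
```

```bash

python3 -m handwheel '[[[0,0,0],[0.03,0,-0.5],0.33],[[0,0,0],[0,0,-0.8],0.33],[[0,0,0],[0,0,-0.8],0.33],[[0,0,0],[0,0,-0.7],0.33],[[0,0,0],[0,0,-0.47],0.33]]'
python3 -m handwheel '[[[0,0,0],[0,0,0],0.33],[[0,0,0],[0,0,0],1],[[0,0,0],[0,0,0],1],[[0,0,0],[0,0,0],1],[[0,0,0],[0,0,0],1]]'
python3 -m handwheel '[[[0,0,0],[0,0,0.4],1],[[0,0,0],[0,0,0.8],1],[[0,0,0],[0,0,0.8],1],[[0,0,0],[0,0,0.8],1],[[0,0,0],[0,0.4,0.5],1]]'
python3 -m handwheel '[[[0,0,0],[-0.03,0.75,0],1],[[0,0,0],[-0.03,0.9,0],1],[[0,0,0],[-0.03,0.9,0],1],[[0,0,0],[-0.03,0.9,0],1],[[0,0,0],[-0.03,0.9,0],1]]'
python3 -m handwheel '[[[0,0,0],[-0.03,0.9,0],1],[[0,0,0],[-0.03,0.8,0],1],[[0,0,0],[-0.03,0.5,0],1],[[0,0,0],[0,0,0],1],[[0,0,0],[0,0,0],1]]'
```

```text
time: 14.25
tool_pos: [0.6317, -0.2828, 0.0553]
ee_rot: [-3.14, 0.004, -0.162]
wrist_force: [-0.4, 0.1, 1.4]
width: 0.063
finger_force: 1.1
time: 14.75
tool_pos: [0.6342, -0.2863, 0.0612]
ee_rot: [3.14, -0.005, -0.165]
wrist_force: [-0.3, 0.1, 5.4]
width: 0.0492
finger_force: 30.0
time: 15.25
tool_pos: [0.6329, -0.2681, 0.2268]
ee_rot: [3.139, -0.005, -0.168]
wrist_force: [-0.4, 0.7, -1.0]
width: 0.0492
finger_force: 30.0
time: 15.75
tool_pos: [0.6246, -0.0464, 0.2228]
ee_rot: [-3.141, 0.001, -0.165]
wrist_force: [1.5, -0.6, -1.7]
width: 0.0493
finger_force: 30.0
time: 16.25
tool_pos: [0.6204, 0.062, 0.2228]
ee_rot: [3.141, 0.0, -0.164]
wrist_force: [-0.2, 0.2, -2.3]
width: 0.0491
finger_force: 30.0
```

```bash

python3 -m handwheel '[[[0,0,0],[0.01,-0.03,-0.4],1],[[0,0,0],[0,0,-0.6],1],[[0,0,0],[0,0,-0.6],1],[[0,0,0],[0,0,-0.3],1],[[0,0,0],[0,0,-0.1],1]]'
python3 -m handwheel '[[[0,0,0],[0,0,-0.05],1],[[0,0,0],[0,0,0],1],[[0,0,0],[0,0,0],1]]'
```

```text
time: 16.75
tool_pos: [0.62, 0.0586, 0.1207]
ee_rot: [3.14, 0.004, -0.167]
wrist_force: [-1.7, -1.4, -0.1]
width: 0.0493
finger_force: 30.0
time: 17.05
tool_pos: [0.6222, 0.0601, 0.1225]
ee_rot: [-3.141, -0.003, -0.165]
wrist_force: [-0.7, -0.2, -1.5]
width: 0.0494
finger_force: 30.0
```

```bash

python3 -m handwheel '[[[0,0,0],[0,0,-0.05],1],[[0,0,0],[0,0,-0.05],1],[[0,0,0],[0,0,-0.03],1],[[0,0,0],[0,0,0],1]]'
python3 -m handwheel '[[[0,0,0],[0,0,0],0.33],[[0,0,0],[0,0,0],0.33],[[0,0,0],[0,0,0.3],0.33],[[0,0,0],[0,0,0.7],0.33],[[0,0,0],[0,0,0.7],0.33]]'
python3 -m handwheel '[[[0,0,0],[-0.16,-0.6,0.3],0.33],[[0,0,0],[-0.16,-0.9,0.1],0.33],[[0,0,0],[-0.16,-0.9,0],0.33],[[0,0,0],[-0.16,-0.9,0],0.33],[[0,0,0],[-0.16,-0.9,0],0.33]]'
python3 -m handwheel '[[[0,0,0],[-0.16,-0.9,0],0.33],[[0,0,0],[-0.16,-0.9,0],0.33],[[0,0,0],[-0.16,-0.9,0],0.33],[[0,0,0],[-0.16,-0.9,0],0.33],[[0,0,0],[-0.16,-0.9,0],0.33]]'
python3 -m handwheel '[[[0,0,0],[0,0,0],0.33],[[0,0,0],[0,0,0],0.33]]'
python3 - <<'E'
from h import *
for c in('side','top'):
    im,d=snap(c,c+'3'); W=cloud(c,d); jars(c,W,im)
    jars(c,W,im,(.4,.75),(0,.35),(.1,.15))
    if c=='top': cv2.imwrite('pics/t3.png',cv2.resize(im[160:290,145:345,::-1],None,fx=4,fy=4,interpolation=cv2.INTER_CUBIC))
E
```

```text
time: 17.45
tool_pos: [0.6228, 0.0597, 0.1186]
ee_rot: [3.141, -0.006, -0.165]
wrist_force: [-3.8, -2.6, 10.4]
width: 0.0496
finger_force: 30.0
time: 17.95
tool_pos: [0.6207, 0.0608, 0.1994]
ee_rot: [-3.141, 0.002, -0.164]
wrist_force: [1.2, 0.1, 0.4]
width: 0.0628
finger_force: 0.0
time: 18.45
tool_pos: [0.5811, -0.1509, 0.2201]
ee_rot: [-3.141, -0.002, -0.164]
wrist_force: [0.2, 0.4, -0.0]
width: 0.063
finger_force: 0.0
time: 18.95
tool_pos: [0.5411, -0.3762, 0.2199]
ee_rot: [-3.141, -0.001, -0.164]
wrist_force: [0.2, -0.5, 0.4]
width: 0.063
finger_force: 0.0
time: 19.15
tool_pos: [0.5411, -0.3754, 0.219]
ee_rot: [-3.14, -0.0, -0.167]
wrist_force: [-0.1, 1.3, -0.1]
width: 0.0631
finger_force: 0.0
side jar [ 434.4 -271.1   55.2] mean [ 434.  -275.7   58.6] 306
side jar [ 538.5 -382.5   55.3] mean [ 538.6 -386.1   58.7] 373
side jar [ 430.4 -392.7   55.4] mean [ 430.4 -396.3   58.7] 372
top jar [ 431.9 -387.2   61.1] mean [ 431.4 -387.7   61.2] 173
top jar [621.   52.3 115.9] mean [620.6  52.8 115.9] 180
top jar [596.7 138.5 117.7] mean [596.2 138.5 123.2] 195
```

View pics/t3.png

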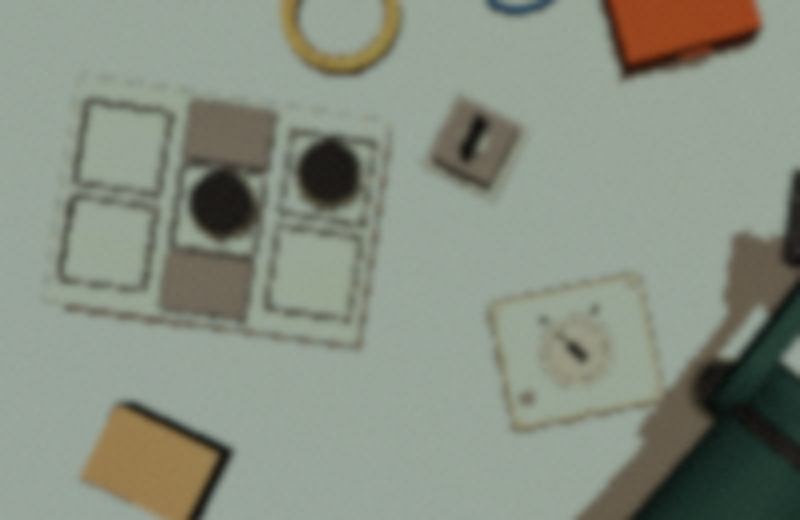

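The top crop shows jars in the middle and right-back pockets, with the tray tipped right as expected. Next I take the jar at (0.5395, −0.378) to the left-front pocket.

```bash

python3 -m handwheel '[[[0,0,0],[-0.03,-0.05,-0.5],0.33],[[0,0,0],[0,0,-0.8],0.33],[[0,0,0],[0,0,-0.8],0.33],[[0,0,0],[0,0,-0.7],0.33],[[0,0,0],[0,0,-0.42],0.33]]'
python3 -m handwheel '[[[0,0,0],[0,0,0],0.33],[[0,0,0],[0,0,0],1],[[0,0,0],[0,0,0],1],[[0,0,0],[0,0,0],1],[[0,0,0],[0,0,0],1]]'
python3 -m handwheel '[[[0,0,0],[0,0,0.4],1],[[0,0,0],[0,0,0.8],1],[[0,0,0],[0,0,0.8],1],[[0,0,0],[0,0,0.8],1],[[0,0,0],[0,0.4,0.5],1]]'
python3 -m handwheel '[[[0,0,0],[0.04,0.75,0],1],[[0,0,0],[0.04,0.95,0],1],[[0,0,0],[0.04,0.95,0],1],[[0,0,0],[0.04,0.95,0],1],[[0,0,0],[0.04,0.95,0],1]]'
python3 -m handwheel '[[[0,0,0],[0.05,0.95,0],1],[[0,0,0],[0.05,0.95,0],1],[[0,0,0],[0.05,0.95,0],1],[[0,0,0],[0.05,0.95,0],1],[[0,0,0],[0.05,0.95,0],1]]'
python3 -m handwheel '[[[0,0,0],[0.05,0.95,0],1],[[0,0,0],[0.05,0.95,0],1],[[0,0,0],[0.05,0.75,0],1],[[0,0,0],[0,0,0],1],[[0,0,0],[0,0,0],1]]'
```

```text
time: 19.75
tool_pos: [0.5392, -0.3741, 0.0548]
ee_rot: [-3.14, 0.004, -0.162]
wrist_force: [-2.0, -5.4, 13.6]
width: 0.0631
finger_force: 7.6
time: 20.25
tool_pos: [0.541, -0.3779, 0.0607]
ee_rot: [3.14, -0.004, -0.165]
wrist_force: [0.5, -0.4, 4.2]
width: 0.0497
finger_force: 30.0
time: 20.75
tool_pos: [0.5398, -0.3594, 0.2265]
ee_rot: [3.138, -0.004, -0.168]
wrist_force: [1.1, 0.1, -2.0]
width: 0.0494
finger_force: 30.0
time: 21.25
tool_pos: [0.5491, -0.1278, 0.2228]
ee_rot: [-3.141, 0.001, -0.165]
wrist_force: [1.0, 0.3, -1.9]
width: 0.0494
finger_force: 30.0
time: 21.75
tool_pos: [0.5616, 0.1097, 0.2229]
ee_rot: [3.142, 0.0, -0.165]
wrist_force: [0.7, -0.2, -1.8]
width: 0.0494
finger_force: 30.0
time: 22.25
tool_pos: [0.5692, 0.2407, 0.2223]
ee_rot: [3.14, 0.001, -0.163]
wrist_force: [0.7, -0.3, -1.7]
width: 0.0495
finger_force: 30.0
```

```bash

python3 -m handwheel '[[[0,0,0],[0.01,0.01,-0.4],1],[[0,0,0],[0,0,-0.6],1],[[0,0,0],[0,0,-0.5],1],[[0,0,0],[0,0,-0.2],1],[[0,0,0],[0,0,-0.1],1]]'
python3 -m handwheel '[[[0,0,0],[0,0,-0.08],1],[[0,0,0],[0,0,-0.08],1],[[0,0,0],[0,0,-0.06],1],[[0,0,0],[0,0,0],1],[[0,0,0],[0,0,0],1]]'
```

```text
time: 22.75
tool_pos: [0.5697, 0.2391, 0.1319]
ee_rot: [3.14, 0.002, -0.167]
wrist_force: [-1.2, -0.4, -1.3]
width: 0.0494
finger_force: 30.0
time: 23.25
tool_pos: [0.5709, 0.2411, 0.1233]
ee_rot: [-3.141, -0.002, -0.165]
wrist_force: [-0.3, -0.3, 1.6]
width: 0.0495
finger_force: 30.0
```

```bash

python3 -m handwheel '[[[0,0,0],[0,0,0],0.33],[[0,0,0],[0,0,0],0.33],[[0,0,0],[0,0,0.3],0.33],[[0,0,0],[0,0,0.7],0.33],[[0,0,0],[0,0,0.7],0.33]]'
python3 -m handwheel '[[[0,0,0],[-0.2,-0.6,0.2],0.33],[[0,0,0],[-0.2,-0.9,0.1],0.33],[[0,0,0],[-0.2,-0.9,0],0.33],[[0,0,0],[-0.2,-0.9,0],0.33],[[0,0,0],[-0.2,-0.9,0],0.33]]'
python3 -m handwheel '[[[0,0,0],[-0.2,-0.9,0],0.33],[[0,0,0],[-0.2,-0.9,0],0.33],[[0,0,0],[-0.2,-0.9,0],0.33],[[0,0,0],[-0.2,-0.9,0],0.33],[[0,0,0],[-0.2,-0.9,0],0.33]]'
python3 -m handwheel '[[[0,0,0],[-0.2,-0.9,0],0.33],[[0,0,0],[-0.2,-0.9,0],0.33],[[0,0,0],[-0.2,-0.9,0],0.33],[[0,0,0],[-0.18,-0.9,0],0.33],[[0,0,0],[0,0,0],0.33]]'
python3 -m handwheel '[[[0,0,0],[0,-0.2,0],0.33],[[0,0,0],[0,0,0],0.33]]'
python3 - <<'E'
from h import *
for c in('side','top'):
    im,d=snap(c,c+'4'); W=cloud(c,d); jars(c,W,im)
    jars(c,W,im,(.4,.75),(0,.35),(.1,.15))
E
```

```text
time: 23.75
tool_pos: [0.5698, 0.2406, 0.208]
ee_rot: [3.141, 0.001, -0.165]
wrist_force: [-0.3, -0.4, 0.7]
width: 0.0628
finger_force: 0.0
time: 24.25
tool_pos: [0.5198, 0.0292, 0.2235]
ee_rot: [3.142, -0.002, -0.164]
wrist_force: [-0.1, -0.4, 0.5]
width: 0.0631
finger_force: 0.0
time: 24.75
tool_pos: [0.4697, -0.1961, 0.2236]
ee_rot: [3.141, -0.002, -0.165]
wrist_force: [0.2, 0.4, 0.5]
width: 0.0629
finger_force: 0.0
time: 25.25
tool_pos: [0.4293, -0.3792, 0.2223]
ee_rot: [3.139, 0.0, -0.172]
wrist_force: [0.9, 0.0, 0.4]
width: 0.0632
finger_force: 0.0
time: 25.45
tool_pos: [0.4315, -0.3845, 0.2226]
ee_rot: [3.141, -0.001, -0.165]
wrist_force: [0.5, 0.6, 0.2]
width: 0.0631
finger_force: 0.0
side jar [ 434.4 -271.5   55.4] mean [ 434.3 -276.    58.6] 302
side jar [ 430.2 -391.8   55.6] mean [ 430.3 -395.5   58.9] 393
side jar [569.1 233.3 117.3] mean [568.8 227.9 120.9] 135
side jar [596.1 142.2 116.8] mean [596.3 136.3 120.5] 167
side jar [620.5  55.5 118.2] mean [620.3  50.4 120.7] 188
top jar [ 435.4 -268.8   60.4] mean [ 435.3 -268.6   60.9] 178
top jar [621.4  58.2 124.1] mean [621.6  58.4 124.7] 194
top jar [597.1 145.2 116.9] mean [597.6 144.8 124.1] 205
top jar [570.1 239.3 117.1] mean [569.2 237.7 123.7] 213
```

```bash

python3 -m handwheel '[[[0,0,0],[0,-0.07,-0.5],0.33],[[0,0,0],[0,0,-0.8],0.33],[[0,0,0],[0,0,-0.8],0.33],[[0,0,0],[0,0,-0.7],0.33],[[0,0,0],[0,0,-0.48],0.33]]'
python3 -m handwheel '[[[0,0,0],[0,0,0],0.33],[[0,0,0],[0,0,0],1],[[0,0,0],[0,0,0],1],[[0,0,0],[0,0,0],1],[[0,0,0],[0,0,0],1]]'
python3 -m handwheel '[[[0,0,0],[0,0,0.4],1],[[0,0,0],[0,0,0.8],1],[[0,0,0],[0,0,0.8],1],[[0,0,0],[0,0,0.8],1],[[0,0,0],[0.1,0.4,0.5],1]]'
python3 -m handwheel '[[[0,0,0],[0.2,0.74,0],1],[[0,0,0],[0.22,0.95,0],1],[[0,0,0],[0.22,0.95,0],1],[[0,0,0],[0.22,0.95,0],1],[[0,0,0],[0.22,0.95,0],1]]'
python3 -m handwheel '[[[0,0,0],[0.22,0.95,0],1],[[0,0,0],[0.22,0.95,0],1],[[0,0,0],[0.22,0.95,0],1],[[0,0,0],[0.22,0.95,0],1],[[0,0,0],[0.14,0.5,0],1]]'
python3 -m handwheel '[[[0,0,0],[0,0,0],1],[[0,0,0],[0,0,0],1]]'
```

```text
time: 26.05
tool_pos: [0.4309, -0.3851, 0.0553]
ee_rot: [-3.139, 0.003, -0.163]
wrist_force: [-0.2, 0.5, -0.1]
width: 0.0633
finger_force: 0.0
time: 26.55
tool_pos: [0.4325, -0.3885, 0.0605]
ee_rot: [3.14, -0.004, -0.165]
wrist_force: [0.5, 0.4, 5.3]
width: 0.0489
finger_force: 30.0
time: 27.05
tool_pos: [0.4361, -0.3699, 0.2267]
ee_rot: [3.137, -0.003, -0.168]
wrist_force: [0.5, 0.5, -1.7]
width: 0.0493
finger_force: 30.0
time: 27.55
tool_pos: [0.49, -0.139, 0.223]
ee_rot: [3.141, -0.0, -0.166]
wrist_force: [1.0, 0.8, -2.3]
width: 0.0489
finger_force: 30.0
time: 28.05
tool_pos: [0.541, 0.0779, 0.2229]
ee_rot: [-3.14, 0.001, -0.161]
wrist_force: [0.4, -0.5, -1.4]
width: 0.0492
finger_force: 30.0
time: 28.25
tool_pos: [0.5409, 0.0743, 0.2227]
ee_rot: [3.14, 0.001, -0.164]
wrist_force: [0.1, -0.4, -2.4]
width: 0.0494
finger_force: 30.0
```

```bash

python3 -m handwheel '[[[0,0,0],[0.02,0,-0.4],1],[[0,0,0],[0,0,-0.6],1],[[0,0,0],[0,0,-0.6],1],[[0,0,0],[0,0,-0.3],1],[[0,0,0],[0,0,-0.12],1]]'
python3 -m handwheel '[[[0,0,0],[0,0,-0.06],1],[[0,0,0],[0,0,-0.05],1],[[0,0,0],[0,0,-0.05],1],[[0,0,0],[0,0,0],1]]'
python3 -m handwheel '[[[0,0,0],[0,0,0],0.33],[[0,0,0],[0,0,0],0.33],[[0,0,0],[0,0,0.3],0.33],[[0,0,0],[0,0,0.7],0.33],[[0,0,0],[0,0,0.7],0.33]]'
python3 -m handwheel '[[[0,0,0],[-0.14,-0.5,0.2],0.33],[[0,0,-0.055],[-0.25,-0.8,0.2],0.33],[[0,0,-0.055],[-0.25,-0.8,0],0.33],[[0,0,-0.055],[-0.25,-0.8,0],0.33],[[0,0,-0.055],[-0.25,-0.8,0],0.33]]'
python3 -m handwheel '[[[0,0,-0.055],[-0.25,-0.8,0],0.33],[[0,0,-0.055],[-0.25,-0.8,0],0.33],[[0,0,-0.055],[-0.25,-0.8,0],0.33],[[0,0,-0.055],[-0.25,-0.75,0],0.33],[[0,0,0],[0,0,0],0.33]]'
python3 -m handwheel '[[[0,0,0],[0,0,0],0.33]]'
python3 - <<'E'
from h import *
for c in('side','top'):
    im,d=snap(c,c+'5'); W=cloud(c,d); jars(c,W,im)
    jars(c,W,im,(.4,.75),(0,.35),(.1,.15))
E
```

```text
time: 28.75
tool_pos: [0.5411, 0.0729, 0.1203]
ee_rot: [3.14, 0.003, -0.167]
wrist_force: [0.2, 0.1, -2.4]
width: 0.0496
finger_force: 30.0
time: 29.15
tool_pos: [0.5435, 0.0735, 0.118]
ee_rot: [3.141, -0.005, -0.165]
wrist_force: [-3.5, -3.0, 7.2]
width: 0.0494
finger_force: 30.0
time: 29.65
tool_pos: [0.542, 0.0746, 0.2003]
ee_rot: [-3.141, 0.001, -0.165]
wrist_force: [0.4, -0.1, 0.4]
width: 0.0632
finger_force: 0.0
time: 30.15
tool_pos: [0.4851, -0.1119, 0.2207]
ee_rot: [-3.141, -0.003, -0.513]
wrist_force: [0.7, -0.5, 0.3]
width: 0.0628
finger_force: 0.0
time: 30.65
tool_pos: [0.434, -0.2722, 0.22]
ee_rot: [3.14, -0.002, -0.863]
wrist_force: [0.9, 0.9, -0.2]
width: 0.063
finger_force: 0.0
time: 30.75
tool_pos: [0.4353, -0.2688, 0.2199]
ee_rot: [-3.141, -0.001, -0.857]
wrist_force: [0.4, 0.4, -0.4]
width: 0.0627
finger_force: 0.0
side jar [ 713.5 -225.8   60.1] mean [ 713.5 -225.4   62. ] 67
side jar [ 434.3 -270.4   55.2] mean [ 434.1 -275.8   58.5] 308
side jar [568.3 225.4 124.6] mean [567.6 222.2 128.1] 151
side jar [595.4 136.8 115.7] mean [594.9 131.5 119.8] 178
side jar [538.5  64.3 109.8] mean [539.1  59.8 112.9] 190
side jar [620.   51.8 110.1] mean [619.3  46.6 112.9] 193
top jar [621.1  52.3 116.1] mean [620.8  53.1 116.2] 183
top jar [596.6 139.1 120.6] mean [596.3 139.1 123.6] 192
top jar [568.2 232.3 121.2] mean [567.6 231.  129.1] 220
top jar [540.9  66.6 115.3] mean [540.6  67.3 115.6] 187
```

```bash

python3 -m handwheel '[[[0,0,0],[0,0,-0.5],0.33],[[0,0,0],[0,0,-0.8],0.33],[[0,0,0],[0,0,-0.8],0.33],[[0,0,0],[0,0,-0.7],0.33],[[0,0,0],[0,0,-0.42],0.33]]'
python3 -m handwheel '[[[0,0,0],[0,0,0],0.33],[[0,0,0],[0,0,0],1],[[0,0,0],[0,0,0],1],[[0,0,0],[0,0,0],1],[[0,0,0],[0,0,0],1]]'
python3 -m handwheel '[[[0,0,0],[0,0,0.4],1],[[0,0,0],[0,0,0.8],1],[[0,0,0],[0,0,0.8],1],[[0,0,0],[0,0,0.8],1],[[0,0,0],[0.1,0.3,0.5],1]]'
python3 -m handwheel '[[[0,0,0.04],[0.3,0.62,0],1],[[0,0,0.04],[0.39,0.9,0],1],[[0,0,0.04],[0.39,0.9,0],1],[[0,0,0.04],[0.39,0.9,0],1],[[0,0,0.04],[0.39,0.9,0],1]]'
python3 -m handwheel '[[[0,0,0.04],[0.39,0.9,0],1],[[0,0,0.04],[0.39,0.9,0],1],[[0,0,0.04],[0.39,0.9,0],1],[[0,0,0.04],[0.39,0.9,0],1],[[0,0,0.04],[0.39,0.9,0],1]]'
python3 -m handwheel '[[[0,0,0.04],[0.37,0.9,0],1],[[0,0,0],[0,0,0],1],[[0,0,0],[0,0,0],1]]'
```

```text
time: 31.35
tool_pos: [0.4346, -0.2654, 0.0551]
ee_rot: [3.141, 0.004, -0.853]
wrist_force: [-0.3, -0.0, 0.4]
width: 0.0631
finger_force: 0.0
time: 31.85
tool_pos: [0.4365, -0.2691, 0.0603]
ee_rot: [-3.141, -0.004, -0.856]
wrist_force: [-0.7, -0.1, 5.2]
width: 0.0495
finger_force: 29.9
time: 32.35
tool_pos: [0.4406, -0.2547, 0.2267]
ee_rot: [-3.141, -0.005, -0.858]
wrist_force: [0.6, 0.9, -1.7]
width: 0.0491
finger_force: 29.9
time: 32.85
tool_pos: [0.5335, -0.0404, 0.223]
ee_rot: [-3.141, -0.0, -0.54]
wrist_force: [0.4, 0.3, -1.7]
width: 0.0498
finger_force: 29.9
time: 33.35
tool_pos: [0.631, 0.1848, 0.2227]
ee_rot: [3.142, 0.0, -0.225]
wrist_force: [0.6, 0.1, -1.1]
width: 0.0493
finger_force: 29.9
time: 33.65
tool_pos: [0.6489, 0.2288, 0.2212]
ee_rot: [3.14, 0.003, -0.163]
wrist_force: [0.1, -0.5, -2.9]
width: 0.0493
finger_force: 30.0
```

```bash

python3 -m handwheel '[[[0,0,0],[0,-0.01,-0.4],1],[[0,0,0],[0,0,-0.6],1],[[0,0,0],[0,0,-0.5],1],[[0,0,0],[0,0,-0.2],1],[[0,0,0],[0,0,-0.1],1]]'
python3 -m handwheel '[[[0,0,0],[0,0,-0.07],1],[[0,0,0],[0,0,-0.07],1],[[0,0,0],[0,0,-0.05],1],[[0,0,0],[0,0,0],1],[[0,0,0],[0,0,0],1]]'
```

```text
time: 34.15
tool_pos: [0.6486, 0.2257, 0.1322]
ee_rot: [3.14, 0.002, -0.167]
wrist_force: [-2.1, -2.4, 0.1]
width: 0.0491
finger_force: 30.0
time: 34.65
tool_pos: [0.6498, 0.2275, 0.1245]
ee_rot: [-3.141, -0.002, -0.165]
wrist_force: [0.7, 0.3, 0.1]
width: 0.0492
finger_force: 30.0
```

```bash

python3 -m handwheel '[[[0,0,0],[0,0,0],0.33],[[0,0,0],[0,0,0],0.33],[[0,0,0],[0,0,0.3],0.33],[[0,0,0],[0,0,0.7],0.33],[[0,0,0],[0,0,0.7],0.33]]'
python3 -m handwheel '[[[0,0,-0.02],[-0.3,-0.6,0.3],0.33],[[0,0,-0.03],[-0.3,-0.9,0.2],0.33],[[0,0,-0.03],[-0.3,-0.9,0],0.5],[[0,0,-0.03],[-0.3,-0.9,0],0.5],[[0,0,-0.03],[-0.3,-0.9,0],0.5]]'
python3 -m handwheel '[[[0,0,-0.03],[0,-0.9,0],0.5],[[0,0,-0.03],[0,-0.9,0],0.5],[[0,0,0],[0,-0.9,0],0.5],[[0,0,0],[0,-0.6,0],0.5],[[0,0,0],[0,0,0],0.5]]'
python3 - <<'E'
from h import *
o=robot.get_obs(); print(o['tool_pos'],o['ee_rot'])
for c in('side','top'):
    im,d=snap(c,c+'6'); W=cloud(c,d); jars(c,W,im)
    jars(c,W,im,(.4,.75),(0,.35),(.1,.15))
    P=W[sel(W,(.25,.5),(.08,.32),(.075,.12))]; print('carton',rect(P),np.median(P,0),len(P))
    P=W[sel(W,(.6,.7),(-.12,-.02),(.066,.098))&(im.max(2)<110)]; print('key',rect(P),P.mean(0),P.max(0),len(P)); e=np.linalg.eigh(np.cov(P[:,:2].T)); print(np.degrees(np.arctan2(*e[1][::-1,1])))
a,_=load('top');b,_=load('side')
f=lambda a,s:cv2.resize(a[:,:,::-1],None,fx=s,fy=s,interpolation=cv2.INTER_CUBIC)
A=f(a[165:265,145:285],3);B=f(b[105:205,190:330],3)
cv2.imwrite('pics/x6.png',np.vstack([np.hstack([A,A*0])[:,:790],np.hstack([B,f(b[180:230,260:310],6)])[:,:790]]))
E
```

```text
time: 35.15
tool_pos: [0.6488, 0.2271, 0.2097]
ee_rot: [3.141, 0.001, -0.165]
wrist_force: [0.4, 0.0, 1.0]
width: 0.0636
finger_force: 0.0
time: 35.65
tool_pos: [0.5737, 0.0157, 0.2354]
ee_rot: [-3.141, -0.003, -0.386]
wrist_force: [0.8, -0.5, 0.1]
width: 0.0476
finger_force: 0.0
time: 36.15
tool_pos: [0.5739, -0.1518, 0.2346]
ee_rot: [3.14, -0.002, -0.485]
wrist_force: [-0.1, 1.1, -0.1]
width: 0.0469
finger_force: 0.0
[ 0.57394571 -0.1517984   0.23463641] [ 3.14038108e+00 -1.86770193e-03 -4.84655948e-01]
side jar [ 713.4 -225.7   59.5] mean [ 713. -224.   61.] 79
side jar [653.4 222.5 117.9] mean [653.9 214.8 121. ] 96
side jar [539.1  70.8 116.9] mean [539.8  64.8 120.4] 195
side jar [623.6  53.5 117. ] mean [627.9  48.4 119.4] 118
carton (array([385.2, 204.3]), array([105.5,  72.7]), 61.6) [0.38614759 0.19431463 0.08599983] 437
key (array([646.1, -65.3]), array([14.1, 38.4]), 64.4) [ 0.64664226 -0.06790156  0.08295488] [ 0.6635719  -0.05080642  0.09797261] 133
150.30750922737835
top jar [647.8 225.3 117.3] mean [647.7 224.2 124.1] 212
top jar [621.2  57.7 116.2] mean [621.4  57.6 123.6] 203
top jar [598.1 144.8 117. ] mean [597.9 144.  123.5] 206
top jar [570.2 238.4 117.9] mean [569.4 237.5 124.1] 212
top jar [540.5  72.3 117.8] mean [540.8  72.6 123.6] 195
carton (array([387. , 205.6]), array([94.9, 69.1]), 62.6) [0.38710839 0.2052077  0.0869932 ] 631
key (array([648.5, -61.9]), array([ 7.2, 31.7]), 64.6) [ 0.64797766 -0.06138266  0.09318721] [ 0.66342835 -0.05304218  0.09788226] 14
155.1796691393192Traceback (most recent call last):
  File "<stdin>", line 11, in <module>
    return _nx.concatenate(arrs, 0, dtype=dtype, casting=casting)
           ~~~~~~~~~~~~~~~^^^^^^^^^^^^^^^^^^^^^^^^^^^^^^^^^^^^^^^
ValueError: all the input array dimensions except for the concatenation axis must match exactly, but along dimension 1, the array at index 0 has size 790 and the array at index 1 has size 720
```

All five lids measure at the same level, about 124 mm, so the jars are in their pockets and the tray is level. The carton is standing upright. Now the key, with the tool at yaw −27.8°.

```bash

python3 -m handwheel '[[[0,0,0],[0.5,0.6,0],0.5],[[0,0,0],[0.5,0.6,0],0.5],[[0,0,0],[0.49,0.57,0],0.5],[[0,0,0],[0,0,-0.5],0.5],[[0,0,0],[0,0,-0.6],0.5]]'
python3 -m handwheel '[[[0,0,0],[0,0,-0.6],0.5],[[0,0,0],[0,0,-0.5],0.5],[[0,0,0],[0,0,-0.4],0.5],[[0,0,0],[0,0,0],0.5],[[0,0,0],[0,0,0],0.5]]'
python3 -m handwheel '[[[0,0,0],[0,0,-0.1],0.5],[[0,0,0],[0,0,-0.06],0.5],[[0,0,0],[0,0,0],0.5]]'
python3 - <<'E'
from h import *
a,_=snap('top');b,_=snap('side')
f=lambda a,s:cv2.resize(a[:,:,::-1],None,fx=s,fy=s,interpolation=cv2.INTER_CUBIC)
A=f(a[165:265,145:265],3);B=f(b[160:240,240:320],3.75)
cv2.imwrite('pics/x7.png',np.hstack([A,B]))
E
```

```text
time: 36.75
tool_pos: [0.6505, -0.0557, 0.1805]
ee_rot: [-3.14, -0.005, -0.474]
wrist_force: [0.6, -0.2, -0.3]
width: 0.0469
finger_force: 0.0
time: 37.25
tool_pos: [0.6488, -0.0578, 0.1042]
ee_rot: [-3.141, -0.0, -0.477]
wrist_force: [-0.2, -0.0, -0.2]
width: 0.0473
finger_force: 0.0
time: 37.55
tool_pos: [0.6489, -0.0592, 0.0959]
ee_rot: [-3.141, -0.001, -0.479]
wrist_force: [-0.4, -0.5, -1.1]
width: 0.0471
finger_force: 0.0
```

View pics/x7.png

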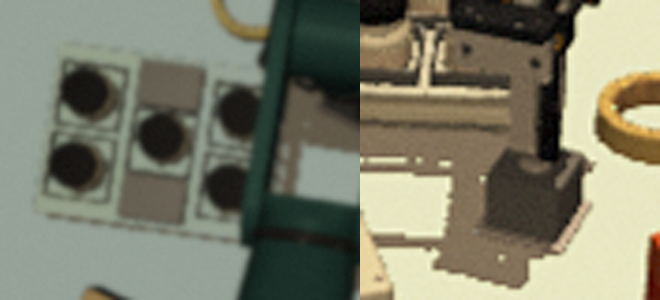

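The top half shows five jars in five pockets; the side half shows the fingers straddling the key's bow. I shift 4 mm in y and then close.

```bash

python3 -m handwheel '[[[0,0,0],[-0.01,-0.08,-0.05],0.5],[[0,0,0],[0,0,0],0.5],[[0,0,0],[0,0,0],0.7]]'
python3 -m handwheel '[[[0,0,0],[0,0,0],0.8],[[0,0,0],[0,0,0],0.86],[[0,0,0],[0,0,0],0.9],[[0,0,0],[0,0,0],1],[[0,0,0],[0,0,0],1]]'
```

```text
time: 37.95
tool_pos: [0.6481, -0.0635, 0.0929]
ee_rot: [3.141, 0.0, -0.48]
wrist_force: [0.4, 0.1, -0.4]
width: 0.0418
finger_force: 0.0
time: 38.45
tool_pos: [0.6482, -0.0632, 0.093]
ee_rot: [3.142, 0.0, -0.479]
wrist_force: [-0.7, 0.3, 0.7]
width: 0.0109
finger_force: 30.0
```

```bash

python3 -m handwheel '[[[0,0,0],[0,0,0.1],1],[[0,0,0],[0,0,0.2],1],[[0,0,0],[0,0,0.4],1],[[0,0,0],[0,0,0.4],1],[[0,0,0],[0,0,0.4],1]]'
python3 -m handwheel '[[[0,0,0.08],[-0.35,-0.16,0],1],[[0,0,0.08],[-0.35,-0.16,0],1],[[0,0,0.08],[-0.35,-0.16,0],1],[[0,0,0.08],[-0.35,-0.16,0],1],[[0,0,0.08],[-0.35,-0.16,0],1]]'
python3 -m handwheel '[[[0,0,0.08],[-0.35,-0.16,0],1],[[0,0,0.08],[-0.35,-0.16,0],1],[[0,0,0.08],[-0.35,-0.16,0],1],[[0,0,0.08],[-0.35,-0.16,0],1],[[0,0,0.08],[-0.35,-0.16,0],1]]'
python3 -m handwheel '[[[0,0,0],[0,0,0],1],[[0,0,0],[0,0,0],1],[[0,0,0],[0,0,0],1]]'
python3 - <<'E'
from h import *
a,_=snap('top');b,d=snap('side')
o=robot.get_obs(); print(o['tool_pos'],o['ee_rot'])
f=lambda a,s:cv2.resize(a[:,:,::-1],None,fx=s,fy=s,interpolation=cv2.INTER_CUBIC)
cv2.imwrite('pics/x8.png',f(b[160:260,180:280],6))
E
```

```text
time: 38.95
tool_pos: [0.6483, -0.0633, 0.1698]
ee_rot: [-3.141, -0.001, -0.479]
wrist_force: [0.6, 0.6, -1.1]
width: 0.0108
finger_force: 30.0
time: 39.45
tool_pos: [0.5602, -0.1036, 0.1692]
ee_rot: [3.141, -0.001, 0.155]
wrist_force: [0.3, -0.8, -1.3]
width: 0.0107
finger_force: 30.0
time: 39.95
tool_pos: [0.4727, -0.1436, 0.1692]
ee_rot: [3.14, -0.001, 0.783]
wrist_force: [0.1, -0.8, -0.7]
width: 0.0105
finger_force: 30.0
time: 40.25
tool_pos: [0.474, -0.1431, 0.1686]
ee_rot: [3.14, -0.001, 0.776]
wrist_force: [0.5, -0.1, -0.7]
width: 0.0107
finger_force: 30.0
[ 0.47386379 -0.14294717  0.16812607] [ 3.14132021e+00 -2.87548435e-04  7.77437222e-01]
```

View pics/x8.png

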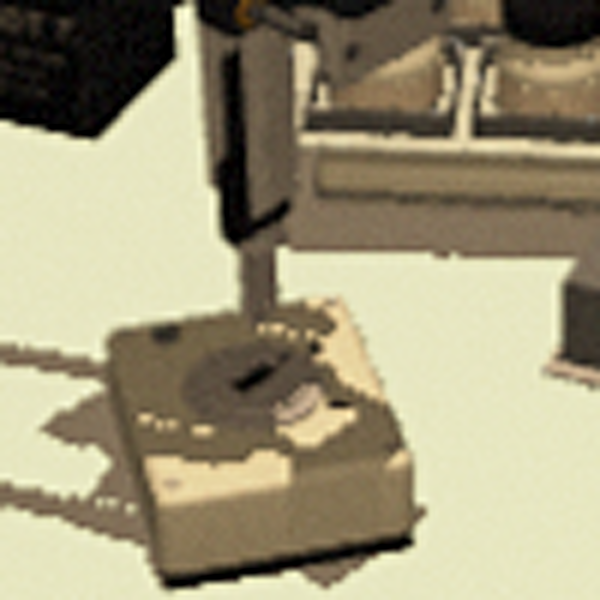

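The key is held vertically above the console, with the blade tip at about side px (223,212) and the slot at (222,222). I refine the slot and blade offsets numerically.

```bash
python3 - <<'E'
from h import *
def ray(c,uv,z):
    k=robot.calibration(c);K=np.array(k['mtx'],float);D=np.array(k['D'],float);T=np.array(k['extrinsics'])
    p=cv2.undistortPoints(np.array([[uv]],float),K,D)[0,0]; r=T[:3,:3]@[p[0],p[1],1]; return T[:3,3]+r*(z-T[2,3])/r[2]
def proj(c,X):
    k=robot.calibration(c);T=np.linalg.inv(k['extrinsics'])
    return cv2.projectPoints(np.array([X],float),cv2.Rodrigues(T[:3,:3])[0],T[:3,3],np.array(k['mtx'],float),np.array(k['D'],float))[0].ravel()
for c,f in(('top','top0'),('top','top3'),('top','top6'),('side','side0'),('side','side3'),('side','side6')):
    g=cv2.imread(f'pics/{f}.png').sum(2).astype(float)
    u,v=np.round(proj(c,[.471,-.1435,.056])).astype(int)
    w=g[v-6:v+7,u-6:u+7]; t=np.clip(np.median(w)*.75-w,0,None)
    n,l,st,ce=cv2.connectedComponentsWithStats((t>0).astype(np.uint8)); i=1+np.argmax([t[l==j].sum() for j in range(1,n)])
    t=t*(l==i); yy,xx=np.mgrid[v-6:v+7,u-6:u+7]; uv=((t*xx).sum()/t.sum(),(t*yy).sum()/t.sum())
    print(f,np.round(uv,1),np.round(ray(c,uv,.056)*1000,1),int((t>0).sum()))
b,d=load('side'); W=cloud('side',d)
print('tip px pred',proj('side',[.4739,-.143,.090]),'shoulder',proj('side',[.4739,-.143,.13]))
P=W[sel(W,(.44,.51),(-.18,-.1),(.085,.125))]; print('blade',P[:,2].min(),rect(P),np.median(P,0),len(P))
P=W[sel(W,(.44,.51),(-.18,-.1),(.095,.12))]; print('blade',np.percentile(P,[3,97],axis=0),len(P))
E
```

```text
top0 [288.7 247.3] [ 470.9 -143.8   56. ] 16
top3 [288.7 247.3] [ 470.8 -143.7   56. ] 16
top6 [292.  247.6] [ 469.7 -154.7   56. ] 64
side0 [221.8 222.6] [ 469.6 -144.5   56. ] 18
side3 [221.8 222.6] [ 469.5 -144.5   56. ] 17
side6 [221.6 224.9] [ 468.6 -154.5   56. ] 68
tip px pred [222.93579742 211.2633778 ] shoulder [222.22784697 198.01821877]
blade 0.08738536029298938 (array([ 473.4, -144.4]), array([20. , 10.1]), 36.6) [ 0.47272971 -0.14683114  0.10574535] 66
blade [[ 0.46680269 -0.15328306  0.09602536]
 [ 0.48009471 -0.13996879  0.11920793]] 52
```

```bash

python3 -m handwheel '[[[0,0,0],[-0.07,-0.03,0],1],[[0,0,0],[0,0,-0.3],1],[[0,0,0],[0,0,-0.3],1],[[0,0,0],[0,0,0],1],[[0,0,0],[0,0,0],1]]'
python3 -m handwheel '[[[0,0,0],[0,0,-0.08],1],[[0,0,0],[0,0,-0.08],1],[[0,0,0],[0,0,0],1],[[0,0,0],[0,0,0],1]]'
```

```text
time: 40.85
tool_pos: [0.4696, -0.1446, 0.1379]
ee_rot: [-3.141, 0.0, 0.778]
wrist_force: [-0.0, -0.3, -0.5]
width: 0.0109
finger_force: 30.0
time: 41.25
tool_pos: [0.4697, -0.1448, 0.1301]
ee_rot: [3.141, 0.0, 0.778]
wrist_force: [0.5, -0.1, -0.5]
width: 0.0107
finger_force: 30.0
```

```bash

python3 -m handwheel '[[[0,0,0],[0,0,-0.1],1],[[0,0,0],[0,0,-0.1],1],[[0,0,0],[0,0,0],1]]'
python3 -m handwheel '[[[0,0,0],[0,0,-0.1],1],[[0,0,0],[0,0,-0.1],1],[[0,0,0],[0,0,0],1]]'
```

```text
time: 41.55
tool_pos: [0.4691, -0.1445, 0.1188]
ee_rot: [-3.14, 0.001, 0.778]
wrist_force: [-0.9, 0.3, -0.5]
width: 0.0105
finger_force: 30.0
time: 41.85
tool_pos: [0.4691, -0.1445, 0.1089]
ee_rot: [-3.14, 0.001, 0.778]
wrist_force: [-0.4, -1.0, -0.9]
width: 0.0113
finger_force: 30.0
```

```bash

python3 -m handwheel '[[[0,0,0],[0,0,-0.1],1],[[0,0,0],[0,0,-0.08],1],[[0,0,0],[0,0,0],1]]'
python3 -m handwheel '[[[0,0,0],[0,0,-0.06],1],[[0,0,0],[0,0,-0.04],1],[[0,0,0],[0,0,-0.02],1],[[0,0,0],[0,0,0],1]]'
```

```text
time: 42.15
tool_pos: [0.4692, -0.1446, 0.1002]
ee_rot: [-3.14, 0.001, 0.778]
wrist_force: [-0.8, 0.4, -0.4]
width: 0.0102
finger_force: 30.0
time: 42.55
tool_pos: [0.4701, -0.1449, 0.0988]
ee_rot: [3.14, -0.001, 0.778]
wrist_force: [-6.3, 2.6, 13.8]
width: 0.0104
finger_force: 30.0
```

```bash

python3 -m handwheel '[[[0,0,0],[0,0,0.02],1],[[0,0,0],[0,0,0],1],[[0,0,-0.07],[0,0,0],1],[[0,0,-0.07],[0,0,0],1],[[0,0,-0.07],[0,0,0],1]]'
python3 -m handwheel '[[[0,0,-0.07],[0,0,0],1],[[0,0,-0.07],[0,0,0],1],[[0,0,-0.07],[0,0,0],1],[[0,0,-0.07],[0,0,0],1],[[0,0,-0.07],[0,0,0],1]]'
python3 -m handwheel '[[[0,0,-0.07],[0,0,0],1],[[0,0,-0.05],[0,0,0],1],[[0,0,-0.03],[0,0,0],1],[[0,0,0],[0,0,0],1]]'
python3 -c "
from bench import robot;o=robot.get_obs();print(o['tool_pos'],o['ee_rot'],o['wrist_force'],o['wrist_torque'])"
```

```text
time: 43.05
tool_pos: [0.47, -0.145, 0.0989]
ee_rot: [3.14, -0.001, 0.444]
wrist_force: [-4.4, 2.1, 10.8]
width: 0.0105
finger_force: 30.0
time: 43.55
tool_pos: [0.4696, -0.1449, 0.0989]
ee_rot: [3.141, -0.0, -0.106]
wrist_force: [-6.4, 2.1, 12.8]
width: 0.0107
finger_force: 30.0
time: 43.95
tool_pos: [0.4695, -0.1448, 0.0989]
ee_rot: [3.141, -0.0, -0.338]
wrist_force: [-6.1, 1.0, 12.2]
width: 0.0107
finger_force: 30.0
[ 0.4694851  -0.14476409  0.09886771] [ 3.14103807e+00 -2.16619647e-04 -3.38219368e-01] [-6.12329812  0.97504913 12.17225004] [ 0.43783192  1.27750179 -0.04118854]
```

```bash

python3 -m handwheel '[[[0,0,-0.03],[0,0,0],1],[[0,0,-0.03],[0,0,0],1],[[0,0,-0.03],[0,0,0],1],[[0,0,0],[0,0,0],1]]'
python3 -c "
from bench import robot;o=robot.get_obs();print(o['ee_rot'],o['wrist_torque'])"
python3 -m handwheel '[[[0,0,-0.03],[0,0,0],1],[[0,0,-0.03],[0,0,0],1],[[0,0,0],[0,0,0],1]]'
python3 -c "
from bench import robot;o=robot.get_obs();print(o['ee_rot'],o['wrist_torque'])"
```

```text
time: 44.35
tool_pos: [0.4696, -0.1447, 0.0989]
ee_rot: [3.141, -0.0, -0.48]
wrist_force: [-5.9, 2.6, 12.4]
width: 0.0108
finger_force: 30.0
[ 3.14140351e+00 -4.27047150e-04 -4.79589345e-01] [ 0.5805214   1.23089129 -0.03124076]
time: 44.65
tool_pos: [0.4703, -0.1443, 0.0989]
ee_rot: [-3.14, -0.001, -0.574]
wrist_force: [-4.0, 2.6, 11.6]
width: 0.0108
finger_force: 30.0
[-3.14019244e+00 -1.48885805e-03 -5.73603297e-01] [0.6966858  0.82604276 0.0410074 ]
```

```bash

python3 -m handwheel '[[[0,0,-0.03],[0,0,0],1],[[0,0,-0.03],[0,0,0],1],[[0,0,0],[0,0,0],1],[[0,0,0],[0,0,0],1]]'
python3 -c "
from bench import robot;o=robot.get_obs();print(o['ee_rot'],o['wrist_torque'])"
```

```text
time: 45.05
tool_pos: [0.4703, -0.1444, 0.0989]
ee_rot: [-3.14, -0.002, -0.665]
wrist_force: [-3.4, 2.8, 11.7]
width: 0.0113
finger_force: 31.0
[-3.14042610e+00 -1.64232319e-03 -6.65373264e-01] [0.64069857 0.77107526 0.57665876]
```

The z torque jumped to 0.58 Nm, so the stop is reached. I back off the torque a little, release, rise and check.

```bash

python3 -m handwheel '[[[0,0,0.03],[0,0,0.03],1],[[0,0,0],[0,0,0],1],[[0,0,0],[0,0,0],0.7],[[0,0,0],[0,0,0],0.5],[[0,0,0],[0,0,0],0.5]]'
python3 -m handwheel '[[[0,0,0],[0,0,0.2],0.5],[[0,0,0],[0,0,0.5],0.5],[[0,0,0],[0,0,0.8],0.5],[[0,0,0],[0,0,0.8],0.5],[[0,0,0],[-0.5,-0.5,0.5],0.5]]'
python3 -m handwheel '[[[0,0,0],[-0.5,-0.8,0.3],0.5],[[0,0,0],[-0.5,-0.8,0],0.5],[[0,0,0],[-0.3,-0.8,0],0.5],[[0,0,0],[0,-0.8,0],0.5],[[0,0,0],[0,0,0],0.5]]'
python3 - <<'E'
from h import *
for c in('side','top'):
    im,d=snap(c,c+'9'); W=cloud(c,d)
    jars(c,W,im,(.4,.75),(0,.35),(.1,.15))
    P=W[sel(W,(.25,.5),(.08,.32),(.075,.12))]; print('carton',rect(P),np.median(P,0),len(P))
    P=W[sel(W,(.43,.51),(-.18,-.1),(.068,.15))&(im.max(2)<120)]
    if len(P)>5: e=np.linalg.eigh(np.cov(P[:,:2].T)); print('key',rect(P),P.max(0),np.degrees(np.arctan2(*e[1][::-1,1])),len(P))
a,_=load('top');b,_=load('side')
f=lambda a,s:cv2.resize(a[:,:,::-1],None,fx=s,fy=s,interpolation=cv2.INTER_CUBIC)
cv2.imwrite('pics/x9.png',np.hstack([f(a[220:275,260:315],7),f(b[190:260,190:260],5.5)]))
E
```

```text
time: 45.55
tool_pos: [0.4695, -0.1449, 0.0971]
ee_rot: [3.141, 0.0, -0.621]
wrist_force: [-0.2, 0.7, -0.1]
width: 0.0314
finger_force: 0.0
time: 46.05
tool_pos: [0.4468, -0.1688, 0.2415]
ee_rot: [-3.14, -0.005, -0.616]
wrist_force: [0.8, -1.8, 0.0]
width: 0.047
finger_force: 0.0
time: 46.55
tool_pos: [0.3785, -0.3337, 0.2523]
ee_rot: [3.14, -0.0, -0.626]
wrist_force: [-0.7, 0.1, 0.0]
width: 0.0471
finger_force: 0.0
side jar [568.8 231.9 119.5] mean [568.5 227.7 121.6] 137
side jar [646.2 221.4 117.6] mean [646.4 215.5 121.3] 147
side jar [596.  141.  116.3] mean [596.2 135.8 120.8] 167
side jar [539.1  69.4 116.5] mean [540.   64.3 120.5] 193
side jar [620.7  55.8 116.6] mean [620.1  50.4 120.4] 192
carton (array([410.7, 181. ]), array([0., 0.]), 0.0) [0.41074958 0.18100089 0.07735502] 1
key (array([ 470.2, -147.5]), array([16.7, 32.3]), 71.6) [ 0.48584269 -0.13600579  0.10448917] 151.19325918122084 151
top jar [647.6 225.5 116.9] mean [648.1 224.3 124. ] 210
top jar [620.9  58.1 116.3] mean [621.2  58.  122.5] 204
top jar [597.2 145.  117.8] mean [597.7 144.2 123.8] 202
top jar [569.7 238.7 117.9] mean [569.3 237.7 124.5] 210
top jar [540.6  72.4 118.5] mean [541.1  72.4 123.9] 194
carton (array([386.9, 205.2]), array([94.9, 68.8]), 63.1) [0.38713529 0.20522842 0.08662681] 633
key (array([ 471.1, -144.5]), array([10.5, 34.8]), 57.2) [ 0.48410523 -0.13343735  0.10940094] 146.25972306104347 37
```

View pics/x9.png

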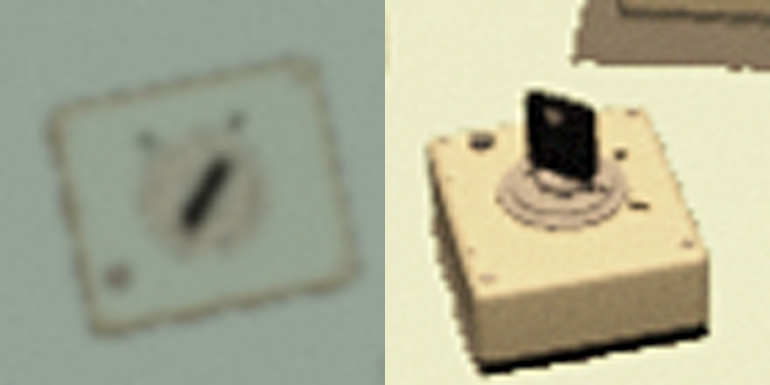

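The key stands upright with its shoulder on the switch and points at the on bar (yaw about −32°, which is the stop plus play). The jars are level and the carton is upright, so I hand in.

```bash
python3 -c "
from bench import robot;print(robot.close_job())"
```

```text
the job is handed in; nothing more can be done
None
```

I handed the job in, without a returned verdict: the carton is upright on the bench, all five jars are in the pockets with the tray level, and the key is fully home and turned clockwise to its stop.

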